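# Set a tumbler on the glazing turntable and start it

## Task

Lift the straight-sided clay tumbler out of the crate and stand it on the plywood board; then take it again (the crossbar leaves no room above the turntable, so it is best held from the front with the hand tilted) and gently stand it centred (to about 1 cm) on the turntable under the bar, and let go. Only then set the speed lever straight up, and last press the wide start button fully down and let it come up. Keep the tumbler upright without dropping it, do not press the small button, and leave the bowl, the mug, the kiln prop and the brush where they are.

Things in the scene. Friction and masses are not known exactly. Their poses are not given: they have to be found in the camera images.
- tumbler: Straight cylindrical bisque-clay tumbler, open at the top, outside diameter 64 mm, height 72 mm, wall 5 mm, about 0.12 to 0.25 kg. Origin at the centre of its underside, z up its axis. It starts standing in one of the two cells of the crate.
- crate: Fixed plywood crate, 321 mm (x) by 114 mm (y), 93 mm high, walls and floor 6 mm; divided across its length into two cells of about 151 (x) by 102 mm (y), centred at crate x = -0.078 and +0.078 m. Origin: centre of its underside. One cell holds the tumbler, its rim 15 mm below the crate's edge, the other the low bowl. Only a vertical grasp near the rim, closing along crate x, fits.
- board: Fixed plywood setting-down board in front of the turntable, 120 mm (x) by 160 mm (y), 8 mm thick, lying on the table, empty. Origin at the centre of its underside.
- wheel_centre (a point): Centre of the upper face of the turntable, a level aluminium disc 130 mm in diameter, 40 mm above the table; it does not move. Axes: x level, away from the robot, y level along the crossbar, z up. A vertical gripper cannot get over the tumbler here: hold it about 48 mm above its foot with the tool tilted 25 to 40 degrees, coming in level from -x.
- station: Fixed stand of the turntable, origin under the disc's centre, same axes. Base plate 130 by 340 mm, 8 mm thick. Crossbar along y over the disc, x -0.005 to +0.055 m, underside 220 mm and top 245 mm above the table; two 6 mm nozzles under it at x = 0.025, y = -0.08 and +0.08 m, fittings 30 mm high on it. It stands on two posts (30 by 20 mm) at x = 0.025, y = -0.155 and +0.155 m.
- control: Fixed grey control box, 130 mm (x) by 270 mm (y), 50 mm high; origin at the centre of its underside. On its top, along y: lever at y = +0.09, wide start button at y = -0.03, small rinse button at y = -0.095 m (all at x = 0).
- lever (a joint): Angle of the speed lever, rad: 0 leaning 0.6 rad towards the robot (-x of the box), 0.6 straight up, 1.2 leaning 0.6 rad away. Stays where it is left (light friction, under 1 N at the knob). It starts leaning towards the robot.
- lever_tip (a point): Centre of the lever's ball knob, 26 mm in diameter, on a 10 mm rod, 80 mm from the hinge. The hinge runs along the box's y, 72 mm above the table, at box x = 0, y = +0.09 m.
- start (a joint): Travel of the wide start button, m: 0 up, 0.006 fully down (counts as fully down from 0.005); spring, 6 N at the bottom.
- start_top (a point): Centre of the top of the wide start button, a black disc 40 mm in diameter, 68 mm above the table when up; it is pressed straight down.
- rinse (a joint): Travel of the small rinse button (18 mm in diameter, next to the start button), m: 0 up, 0.006 down. Not to be pressed.
- bowl: Clay bowl, 84 mm across, 50 mm high, in the other cell of the crate; leave alone. Origin at the centre of its underside.
- mug: Clay mug with a handle, 80 mm across, 75 mm high, behind the control box; leave alone. Origin at the centre of its underside.
- prop: Square kiln prop, 38 by 38 by 60 mm, standing between the board and the crate; leave alone. Origin at the centre of its underside.
- brush: Glaze brush lying on the table in front of the control box; leave alone. Origin under its middle.
There are look-alikes about, which are no part of the job. What is shaped like the tumbler but turquoise is not meant. Of the things that look like the board, take the one that is nearest to the robot's base at the start.

How it is judged:
By the outcome, as a careful person would: the job done as asked, in the order asked, and still so for the second after the job is handed in, with the robot touching nothing.
It also fails if it takes over 67 s, if anything falls off the work surface, if the arm or the gripper's body presses on something with over 40 N, if the wrist force passes 120 N, or if a joint passes its speed limit or range.

## Robot

A 7-joint arm with a two-finger parallel gripper is mounted at the origin on the work surface. World frame = base frame: x ahead of the robot, y to its left, z up, the work surface at z = 0. Lengths are in m, angles in rad, forces in N, time in s.
With the tool pointing down it reaches from about 0.35 to 0.9 m from the base axis. Payload 19.9 kg.
Tool frame: the origin (TCP) lies between the finger pads; the fingertips stand 19 mm ahead of it and the grasp point (between the pads) is the TCP; z points along the fingers, y is the line along which they close (so a half turn about z gives the same grasp; the last joint's range is limited). The gripper opens to 94 mm and grips with 3 to 60 N. Pads are 16 mm wide; open, the fingers measure 119 mm over their backs; the gripper's body (75 mm by 177 mm) begins 78 mm behind the grasp point.
Start: joints at [-1.23, 0.417, -0.01, 1.614, 0.005, 1.111, -0.053], TCP at [0.233, 0.58, 0.224] pointing down, gripper open.
Joint ranges: [-2.81, 2.81], [-0.39, 2.02], [-1.27, 1.25], [0.06, 2.57], [-1.19, 4.33], [0.19, 2], [-2.82, 2.82]. Speed limits (rad/s): [1.89, 1.89, 2.39, 2.39, 3.01, 3.01, 3.01].

## Interface

Orientations are given as a 3x3 rotation matrix whose columns are the frame's x, y, z axes.
In Python, from rig import robot gives the robot as it stands. Calls block until the motion is done:
- robot.move_ptp(position, orientation): joint-space move of the TCP to a pose.
- robot.move_linear(position, velocity=0.15, frame=None, threshold=None): straight line of the TCP; frame=None keeps the orientation; velocity is the mean speed in m/s. With threshold (N) it stops when the force on the tool has changed by that much, and returns True; else False.
- robot.goto_joints(angles): joint-space move.
- robot.gripper_to(opening): finger opening in m; the grip force is fixed at half the most; returns when the fingers have stopped.
- robot.pause(seconds).
- robot.ik(position, orientation): joint angles nearest the present ones, or None.
- robot.get_state(): the state.
- robot.grab_frame(name): name is "side" or "top" or "wrist"; returns the picture (420x560x3 uint8, red, green, blue); there is no depth.
- robot.camera_info(name): a dict with "fx", "fy", "cx", "cy" (pixels), "dist" ([k1, k2, p1, p2, k3] as OpenCV has them; the pictures are not rectified), "rvec" (rotation vector, rad) and "tvec" (3), from world to camera coordinates, as OpenCV has them. Camera axes: x right, y down, z forward; pixel columns grow to the right and rows downward; lengths in m; the calibration is good to about 2 mm. A picture is of the moment at which its call begins: read the wrist's pose just before it. camera_info takes no time and is no camera call; for the wrist camera it gives the pose at the moment of the call.
A pose or a line that the arm cannot do raises robot.PlanningError and nothing moves.
- robot.sign_off(): hands the job in; it is judged then, once.
The state is a dict: "time": time; "qpos": joint angles; "joint_vel": joint speeds; "effort": joint torques, N m; "ee_pos": TCP position; "tool_rot": TCP orientation; "force": force on the tool from outside, world axes, zero at the start; "moment": the same for the moment, N m; "opening": finger opening in m; "grasp_force": force on a finger pad.
Only numpy, scipy, OpenCV 4.12 (cv2) and the standard library are available. Lean on these libraries where they do the work, as an engineer would, in place of code of your own. Each camera call takes 0.05 s, during which the arm holds its last target. There are 200 camera calls.

## Working session

There is one attempt and no reset: what is moved stays moved. The work goes in short steps, each a Python script; the robot and the scene stay as the last script left them, time stands still between calls to the robot, and variables do not carry over. Pictures are saved under pics/ and viewed, at most 10 in all, crops included, and the job is handed in when it is done.

```bash
ls; mkdir -p pics; python3 - <<'E'
from rig import robot
import cv2,numpy as np
for n in ("top","side"):
    f=robot.grab_frame(n); cv2.imwrite(f"pics/{n}0.png",f[:,:,::-1])
    c=robot.camera_info(n); R=cv2.Rodrigues(np.array(c['rvec'],float))[0]
    print(n,c,(-R.T@np.array(c['tvec']).ravel()).round(3))
print(robot.get_state()['time'],robot.get_state()['tool_rot'])
E
```

```text
pics
top {'fx': 426.91955975330575, 'fy': 426.91955975330575, 'cx': 285.73605654793016, 'cy': 208.24125099196075, 'dist': array([-0.08162723,  0.        ,  0.        ,  0.        ,  0.        ]), 'rvec': array([ 2.1832914 , -2.18430138,  0.06046155]), 'tvec': array([0.03408312, 0.55524228, 1.21103187])} [0.476 0.022 1.245]
side {'fx': 447.97041818127536, 'fy': 447.97041818127536, 'cx': 277.59112611289265, 'cy': 218.2212997089272, 'dist': array([0.03157744, 0.        , 0.        , 0.        , 0.        ]), 'rvec': array([ 2.19820611, -0.45652108,  0.23238966]), 'tvec': array([-0.46340395,  0.23326666,  1.19513525])} [ 0.098 -0.914  0.924]
0.1 [[-9.27991541e-01  3.72601114e-01 -3.30556942e-04]
 [ 3.72601255e-01  9.27990997e-01 -1.00697734e-03]
 [-6.84470117e-05 -1.05763238e-03 -9.99999438e-01]]
```

View pics/top0.png

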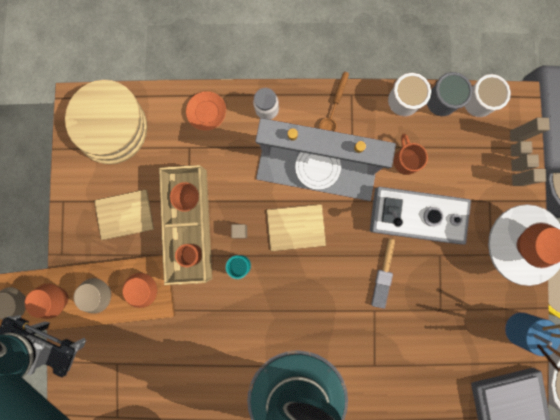

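View pics/side0.png

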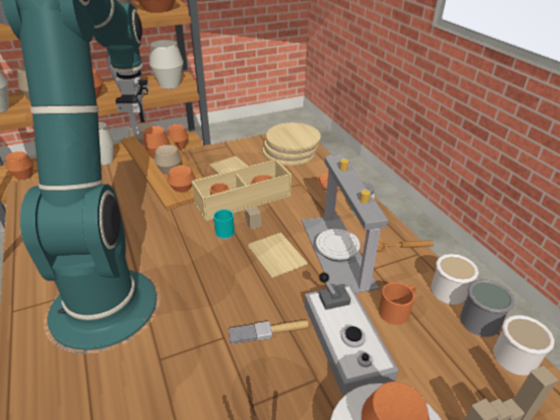

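The top view shows the candidates:
- **Tumbler-like:** red-clay object in the near cell (188,255), red-clay object in the far cell (183,195), turquoise cup (237,267, excluded), and shelf pots at (45,300), (92,296) and (139,290), which are outside the crate.
- **Board-like:** (296,228) and (123,215). The one at (296,228) is nearer the base, so I choose it.
- **Other parts:** disc at about (318,168), control box at (421,215), lever knob at about (390,203).

The near-cell object looks like the tumbler. I'll check it in a close crop.

```bash
cat > h.py <<'E'
from rig import robot
import cv2,numpy as np
def ray(n,uv,c=None):
    c=c or robot.camera_info(n); K=np.array([[c['fx'],0,c['cx']],[0,c['fy'],c['cy']],[0,0,1]])
    R=cv2.Rodrigues(np.array(c['rvec'],float))[0]
    p=cv2.undistortPoints(np.array(uv,float).reshape(-1,1,2),K,np.array(c['dist'],float)).reshape(-1,2)
    d=np.c_[p,np.ones(len(p))]@R
    return -R.T@np.array(c['tvec'],float).ravel(),d
def onz(n,uv,z,c=None):
    o,d=ray(n,uv,c); return (o+d*((z-o[2])/d[:,2])[:,None])
def save(name,img,crop=None,k=1):
    if crop: u0,v0,u1,v1=crop; img=img[v0:v1,u0:u1]
    cv2.imwrite(f"pics/{name}.png",cv2.resize(np.ascontiguousarray(img[:,:,::-1]),None,fx=k,fy=k,interpolation=cv2.INTER_CUBIC))
E
python3 - <<'E'
from h import *
f=cv2.imread('pics/top0.png')
a=cv2.resize(f[155:295,150:330],None,fx=4,fy=4,interpolation=cv2.INTER_CUBIC)
b=cv2.resize(f[110:250,250:450+30],None,fx=3.4,fy=3.4,interpolation=cv2.INTER_CUBIC)
cv2.imwrite('pics/a.png',a);cv2.imwrite('pics/b.png',b)
# red clay blobs within the crate
hsv=cv2.cvtColor(f,cv2.COLOR_BGR2HSV)
m=cv2.inRange(hsv,(0,120,60),(11,255,255)); m[:, :150]=0;m[:,215:]=0;m[:150]=0
for c in cv2.findContours(m,cv2.RETR_EXTERNAL,cv2.CHAIN_APPROX_NONE)[0]:
    if cv2.contourArea(c)>80: print(cv2.contourArea(c),cv2.fitEllipse(c))
print(onz('top',[(318,168)],.04),onz('top',[(296,228)],.008))
E
```

```text
116.5 ((152.61672973632812, 290.2176208496094), (6.411163806915283, 29.30833625793457), 0.334954172372818)
442.0 ((187.7407684326172, 254.82101440429688), (22.14175796508789, 25.55535316467285), 78.38626861572266)
593.0 ((183.66455078125, 196.3750457763672), (27.192440032958984, 27.888301849365234), 55.05361557006836)
[[ 0.66857192 -0.05825446  0.04      ]] [[0.4985856  0.00422239 0.008     ]]
```

View pics/a.png

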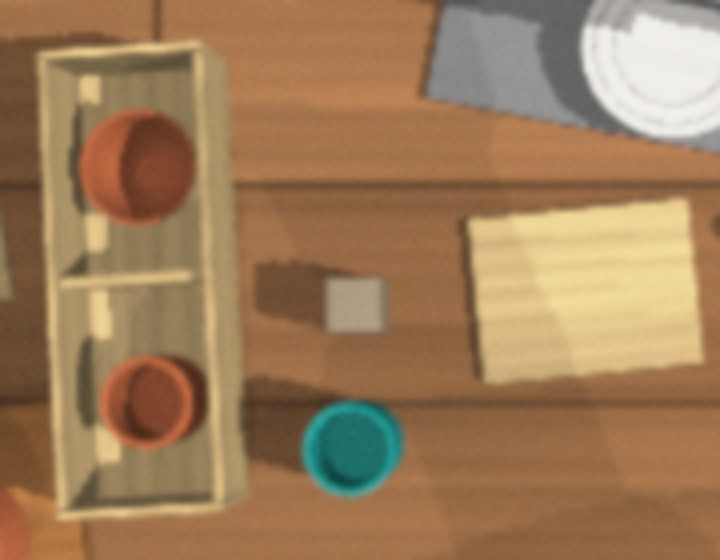

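View pics/b.png

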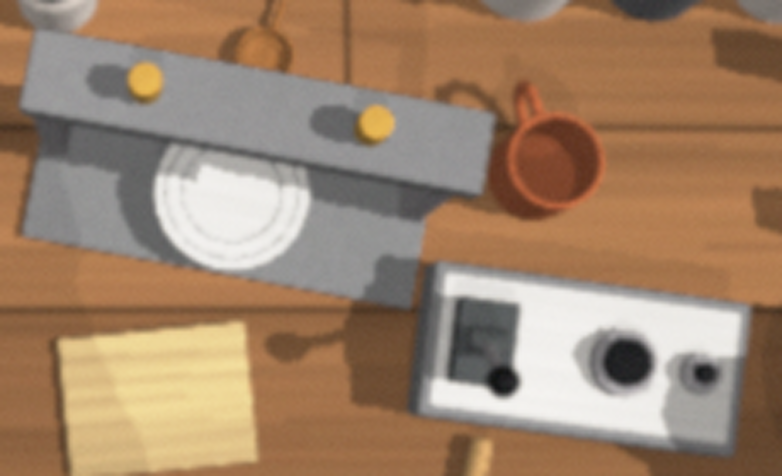

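Crop a shows the straight, narrower tumbler in the near cell (crop 149,402 → pixel 187,255.5). The wider bowl is in the far cell, the turquoise cup is outside the crate, and the chosen board is empty. Crop b shows the disc at about (232,195), bar corners (38,30), (495,112), (478,195) and (20,108), the knob at (502,381), the start button at (627,361) and the rinse button at (705,373).

```bash
python3 - <<'E'
from h import *
np.set_printoptions(precision=4,suppress=True)
A=lambda p:np.array(p)/4+[150-.375,155-.375]
B=lambda p:np.array(p)/3.4+[250-.35,110-.35]
cr=onz('top',A([(38,55),(58,517)]),.093); d=cr[0]-cr[1]; print('crate left edge',cr[:,:2],np.linalg.norm(d),'yaw',np.arctan2(d[1],d[0]))
print('tumbler',onz('top',A([(149,402)]),.078), 'divider',onz('top',A([(125,278)]),.093))
bar=onz('top',B([(38,30),(495,112),(478,195),(20,108)]),.245)
d=bar[0]-bar[1]; e=bar[3]-bar[2]
print('bar',bar[:,:2],np.linalg.norm(d),np.linalg.norm(e)); yaw=np.mean([np.arctan2(-v[0],v[1]) for v in (d,e)]); print('yaw',yaw)
c=bar.mean(0)[:2]; X=np.array([np.cos(yaw),np.sin(yaw)]);print('wheel from bar',c-.025*X)
f=cv2.imread('pics/top0.png');hsv=cv2.cvtColor(f,cv2.COLOR_BGR2HSV)
m=cv2.inRange(hsv,(0,0,165),(180,60,255));m[:,:285]=0;m[:,355:]=0;m[:135]=0;m[200:]=0
q=max(cv2.findContours(m,cv2.RETR_EXTERNAL,cv2.CHAIN_APPROX_NONE)[0],key=cv2.contourArea).reshape(-1,2)
w=onz('top',q,.04)[:,:2]; s=(w-(c-.025*X))@X; w=w[s<-.012]
from scipy.optimize import least_squares
r=least_squares(lambda p:np.hypot(*(w-p[:2]).T)-p[2],[.67,-.06,.065],loss='soft_l1',f_scale=.002);print('disc fit',r.x,len(w))
# side disc
g=cv2.imread('pics/side0.png');hs=cv2.cvtColor(g,cv2.COLOR_BGR2HSV)
m=cv2.inRange(hs,(0,0,150),(180,60,255));m[:,:300]=0;m[:,375:]=0;m[:215]=0;m[270:]=0
q=max(cv2.findContours(m,cv2.RETR_EXTERNAL,cv2.CHAIN_APPROX_NONE)[0],key=cv2.contourArea).reshape(-1,2)
w=onz('side',q,.04)[:,:2];r=least_squares(lambda p:np.hypot(*(w-p[:2]).T)-p[2],[.67,-.06,.065],loss='soft_l1',f_scale=.002);print('disc side',r.x,len(w))
bd=onz('top',A([(470,218),(688,200),(702,362),(485,382)]),.008)[:,:2];print('board',bd.mean(0))
bx=onz('top',B([(440,265),(750,307),(735,455),(415,413)]),.05)[:,:2]
d=bx[0]-bx[1];e=bx[3]-bx[2];by=np.mean([np.arctan2(-v[0],v[1]) for v in(d,e)]);print('box',bx.mean(0),np.linalg.norm(d),np.linalg.norm(e),by)
st=onz('top',B([(627,361)]),.068)[0];kn=onz('top',B([(502,381)]),.138)[0];print('start',st,'knob',kn,'rinse',onz('top',B([(705,373)]),.066)[0])
U=np.array([np.cos(by),np.sin(by)]);V=np.array([-U[1],U[0]])
print('start in box',(st[:2]-bx.mean(0))@U,(st[:2]-bx.mean(0))@V,'knob',(kn[:2]-bx.mean(0))@U,(kn[:2]-bx.mean(0))@V)
print('hinge from start',st[:2]+.12*V)
print('hinge→bar corner in box', (bar[2][:2]-(st[:2]+.12*V))@U,(bar[2][:2]-(st[:2]+.12*V))@V)
# side checks
for n,uv,z in(('knob',(324,277),.138),('start',(353,334),.068)): print(n,'side',onz('side',[uv],z))
def R(yaw,tilt):
    z=np.array([np.cos(yaw)*np.sin(tilt),np.sin(yaw)*np.sin(tilt),-np.cos(tilt)])
    y=np.array([-np.sin(yaw),np.cos(yaw),0]);return np.c_[np.cross(y,z),y,z]
for t in(.45,.52,.61):
  for s in(1,-1):
    M=R(yaw,t)@np.diag([s,s,1]); print(t,s,robot.ik([.5,.004,.056],M),robot.ik([.668,-.06,.088],M))
E
```

```text
crate left edge [[0.6605 0.3813]
 [0.3456 0.3621]] 0.3155081794245295 yaw 0.06082074274791903
tumbler [[0.4228 0.3042 0.078 ]] divider [[0.5074 0.3181 0.093 ]]
bar [[ 0.7556  0.0912]
 [ 0.6971 -0.2293]
 [ 0.6383 -0.216 ]
 [ 0.6998  0.1035]] 0.325731685830279 0.3253673979285556
yaw -0.18555731538477133
wheel from bar [ 0.6731 -0.058 ]
disc fit [ 0.6738 -0.059   0.0654] 56
disc side [ 0.6697 -0.0569  0.0694] 146
board [0.5009 0.0037]
box [ 0.5324 -0.3505] 0.2634414445152753 0.2699070430013408 -0.13271489014401147
start [ 0.5306 -0.3787  0.068 ] knob [ 0.5121 -0.2575  0.138 ] rinse [ 0.5207 -0.4444  0.066 ]
start in box 0.0018988213937678289 -0.028152310924463443 knob -0.03242056631941311 0.0895367942834271
hinge from start [ 0.5465 -0.2598]
hinge→bar corner in box 0.08519216750397099 0.05550739917486029
knob side [[ 0.5171 -0.2539  0.138 ]]
start side [[ 0.5287 -0.3843  0.068 ]]
0.45 1 [ 0.0089  0.3375 -0.1905  2.3608  1.481   0.2104 -0.2054] [-0.0657  0.4863  0.0901  1.9673  0.1478  0.2491  1.2547]
0.45 -1 None [-0.3734  0.5306  0.4769  1.9773 -0.5821  0.2768 -1.2339]
0.52 1 [-0.1065  0.3378 -0.0829  2.4082  2.0035  0.2261 -0.7543] [ 0.1599  0.4836 -0.1928  2.0104  0.9108  0.2221  0.545 ]
0.52 -1 [-0.1685  0.3368 -0.0144  2.4102  2.0488  0.2073  2.3343] [-0.4242  0.5331  0.5265  2.0291 -0.9086  0.1938 -0.9257]
0.61 1 [ 0.008   0.3637 -0.2364  2.4574  2.2639  0.3867 -1.0166] [ 0.3007  0.4999 -0.3693  2.0672  1.6282  0.2642 -0.133 ]
0.61 -1 [ 0.1282  0.3765 -0.368   2.4537  2.2011  0.4213  2.208 ] None
```

Everything is located. Next I move above the tumbler and refine its position with the wrist camera.

```bash
cat >> h.py <<'E'
def R(yaw,tilt=0.):   # tool z leans forward along heading yaw; fingers close across it
    z=np.array([np.cos(yaw)*np.sin(tilt),np.sin(yaw)*np.sin(tilt),-np.cos(tilt)])
    y=np.array([-np.sin(yaw),np.cos(yaw),0]);return np.c_[np.cross(y,z),y,z]
def best(pos,M):      # the half-turn variant with the smaller joint motion
    q0=np.array(robot.get_state()['qpos']); o=[]
    for s in(1,-1):
        N=M@np.diag([s,s,1]);q=robot.ik(pos,N)
        if q is not None:o.append((np.abs(np.array(q)-q0).max(),N))
    return min(o,key=lambda t:t[0])[1]
def st():
    s=robot.get_state();print('t',round(s['time'],2),'p',np.round(s['ee_pos'],4),'F',np.round(s['force'],1),'op',round(s['opening'],4),'g',round(s['grasp_force'],1));return s
E
python3 - <<'E'
from h import *
M=R(.061-np.pi/2); p=[.423,.304,.27]
M=best(p,M); robot.move_ptp(p,M); s=st()
c=robot.camera_info('wrist'); f=robot.grab_frame('wrist'); save('w1',f)
np.save('w1.npy',f); import pickle; pickle.dump(c,open('w1.pkl','wb'))
hsv=cv2.cvtColor(f,cv2.COLOR_RGB2HSV); m=cv2.inRange(hsv,(0,120,50),(12,255,255))
for q in cv2.findContours(m,cv2.RETR_EXTERNAL,cv2.CHAIN_APPROX_NONE)[0]:
    if cv2.contourArea(q)>800:
        e=cv2.fitEllipse(cv2.convexHull(q)); print(e,onz('wrist',[e[0]],.078,c))
E
```

```text
t 1.38 p [0.4223 0.3053 0.2698] F [ 0.6 -0.   0.1] op 0.0939 g 0.0
((280.0013732910156, 186.155029296875), (64.04277038574219, 71.02915954589844), 1.5369906425476074) [[0.42157492 0.3103563  0.078     ]]
((435.4985046386719, 182.41612243652344), (73.65161895751953, 80.30864715576172), 48.4995002746582) [[0.5749939  0.32449669 0.078     ]]
((186.00205993652344, 39.02946090698242), (103.89424133300781, 110.50775146484375), 166.70741271972656) [[0.32862557 0.44020302 0.078     ]]
```

View pics/w1.png

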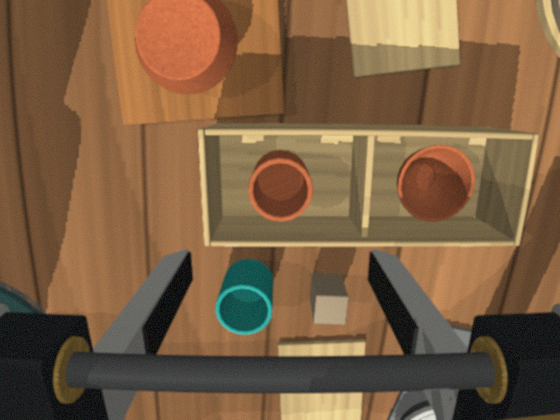

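The wrist view shows the tumbler in the left cell, with its rim centred at about (280.5,189.5) and the outer wall visible above the rim. The bowl is at (435,183). Both cells are clear for the fingers.

```bash
python3 - <<'E'
from h import *
import pickle
c=pickle.load(open('w1.pkl','rb')); t=onz('wrist',[(280.5,189.5)],.078,c)[0]; print(t)
t[1]=(t[1]*2+.3042)/3; x,y=t[:2]
robot.move_linear([x,y,.13]); s=st()
print(robot.move_linear([x,y,.060],velocity=.06,threshold=8)); st()
robot.gripper_to(.05); st()
robot.move_linear([x,y,.10],velocity=.06); s=st()
if s['opening']>.055: robot.move_linear([x,y,.20],velocity=.15); st()
E
```

```text
[0.42227773 0.30704671 0.078     ]
t 2.51 p [0.4226 0.3064 0.1307] F [-0.8  0.5 -0.4] op 0.0942 g 0.0
False
t 3.83 p [0.4225 0.3063 0.0603] F [-0.6 -0.1 -0.5] op 0.0941 g 0.0
t 4.4 p [0.4223 0.3061 0.0601] F [-0.7 -0.3  0.7] op 0.0644 g 30.0
t 5.22 p [0.4221 0.3061 0.0998] F [ 0.4 -0.2 -1.9] op 0.0647 g 30.0
t 6.03 p [0.4219 0.3058 0.1991] F [ 0.1  0.7 -1.8] op 0.0645 g 30.0
```

```bash
python3 - <<'E'
from h import *
p=[.501,.004]
robot.move_linear(p+[.19],velocity=.25); st()
robot.move_linear(p+[.075],velocity=.12); st()
print(robot.move_linear(p+[.058],velocity=.02,threshold=4)); st()
robot.gripper_to(.094); st()
robot.move_linear(p+[.20],velocity=.2); st()
f=robot.grab_frame('top'); save('t2',f); g=robot.grab_frame('side'); save('s2',g,(180,180,400,345),3.6)
E
```

```text
t 7.43 p [0.5008 0.0049 0.1899] F [ 0.2  0.1 -1.4] op 0.065 g 30.0
t 8.54 p [0.5014 0.004  0.0756] F [-0.2 -0.3 -1.4] op 0.0645 g 30.0
True
t 9.18 p [0.5009 0.004  0.0618] F [-0.5  0.1  4.1] op 0.0647 g 30.0
t 9.82 p [0.5005 0.004  0.0618] F [0.  0.6 0. ] op 0.094 g 0.0
t 10.67 p [0.5005 0.0041 0.1991] F [-0.  -1.  -0.2] op 0.0938 g 0.0
```

View pics/s2.png

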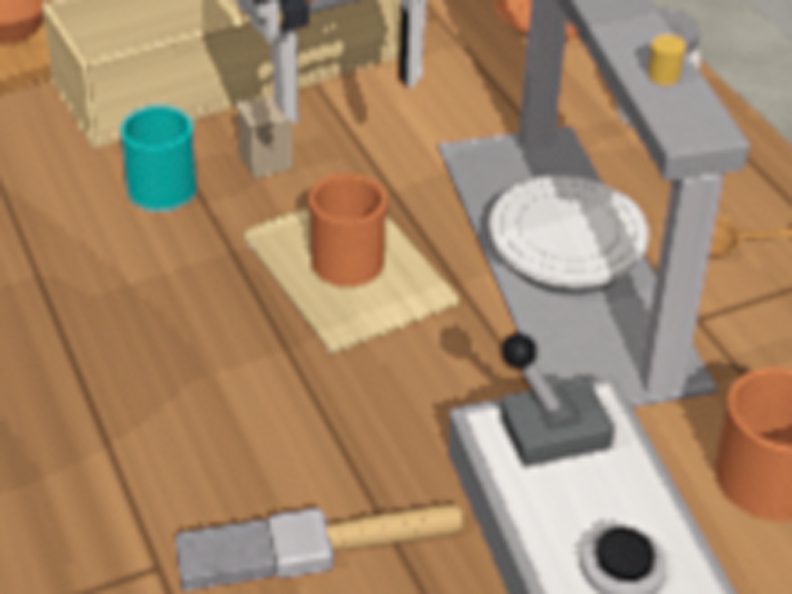

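The side view shows the tumbler upright on the chosen board at crop (347,230), and the disc is clear at crop (568,229). Next is the tilted regrasp. I check reachability of the waypoints first.

```bash
python3 - <<'E'
from h import *
np.set_printoptions(precision=3,suppress=True)
print('disc side',onz('side',[(568/3.6+180-.36,229/3.6+180-.36)],.04))
yaw=-.1855;X=np.array([np.cos(yaw),np.sin(yaw),0]);g=np.array([.5005,.004,.056]);w=np.array([.6725,-.058,.088])
for deg in(32,36,39):
  M0=R(yaw,np.radians(deg))
  for s in(1,-1):
    M=M0@np.diag([s,s,1]);print(deg,s)
    for p in(g-.09*M[:,2],g,g+[0,0,.06],w-.12*X+[0,0,.03],w+[0,0,.012],w):print('  ',robot.ik(p,M))
E
```

```text
disc side [[ 0.673 -0.064  0.04 ]]
32 1
   [-0.662  0.057  0.423  2.504  1.237  0.212 -0.038]
   [-0.027  0.348 -0.181  2.428  2.128  0.299 -0.875]
   [-0.184  0.181 -0.01   2.408  1.443  0.201 -0.194]
   [ 0.272  0.276 -0.372  2.283  1.362  0.233  0.034]
   [ 0.153  0.465 -0.193  2.023  1.05   0.209  0.401]
   [ 0.153  0.487 -0.193  2.027  1.167  0.2    0.286]
32 -1
   None
   [ 0.142  0.364 -0.367  2.422  2.039  0.352  2.38 ]
   None
   None
   [ 0.153  0.465 -0.193  2.023  1.05   0.209 -2.74 ]
   None
36 1
   [-0.574  0.063  0.293  2.558  1.763  0.257 -0.596]
   [-0.037  0.367 -0.193  2.468  2.33   0.404 -1.093]
   [ 0.775  0.363 -1.082  2.426  1.765  0.538 -0.411]
   [ 0.871  0.474 -1.082  2.313  1.747  0.543 -0.222]
   [ 0.146  0.463 -0.19   2.07   1.625  0.192 -0.176]
   [ 0.441  0.541 -0.548  2.064  1.713  0.355 -0.17 ]
36 -1
   [-0.972  0.07   0.712  2.568  1.809  0.224  2.503]
   [ 0.445  0.457 -0.725  2.454  2.111  0.569  2.367]
   [-0.369  0.187  0.166  2.458  1.981  0.218  2.383]
   [ 0.097  0.264 -0.19   2.334  1.892  0.21   2.62 ]
   None
   None
39 1
   None
   [-0.096  0.384 -0.145  2.498  2.449  0.483 -1.234]
   [-0.214  0.197 -0.017  2.484  2.156  0.313 -0.937]
   [ 0.865  0.483 -1.08   2.346  1.902  0.575 -0.371]
   [ 0.716  0.649 -0.906  2.086  1.846  0.563 -0.179]
   [ 0.715  0.679 -0.906  2.089  1.893  0.581 -0.212]
39 -1
   None
   [ 0.588  0.554 -0.905  2.478  2.161  0.733  2.373]
   [ 0.117  0.213 -0.369  2.474  2.056  0.372  2.331]
   [ 0.25   0.283 -0.368  2.362  2.109  0.304  2.419]
   [ 0.141  0.466 -0.189  2.104  2.026  0.223  2.563]
   [ 0.141  0.489 -0.189  2.107  2.122  0.237  2.468]
```

```bash
python3 - <<'E'
from h import *
np.set_printoptions(precision=3,suppress=True)
yaw=-.1855;M=R(yaw,np.radians(36));g=np.array([.5005,.004,.056])
q=robot.ik(g+[0,0,.11],M);print(q, robot.ik(g+[0,0,.06],M))
if q is not None and q[5]>.3:robot.goto_joints(q)
else: robot.goto_joints([ 0.775,0.363,-1.082,2.426,1.765,0.538,-0.411]) # g+.06 is above the rim; only used if needed
st();print(robot.get_state()['qpos'])
E
```

```text
[-0.687  0.054  0.489  2.431  1.227  0.214  0.021] [ 0.775  0.363 -1.082  2.426  1.765  0.538 -0.411]
t 12.62 p [0.501 0.004 0.116] F [-0.   1.2  0.2] op 0.0942 g 0.0
[ 0.774  0.363 -1.081  2.426  1.764  0.538 -0.411]
```

```bash
python3 - <<'E'
from h import *
np.set_printoptions(precision=3,suppress=True)
f=robot.grab_frame('side'); save('s3',f,(180,150,400,315),3.6)
E
```

```text
(no output)
```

View pics/s3.png

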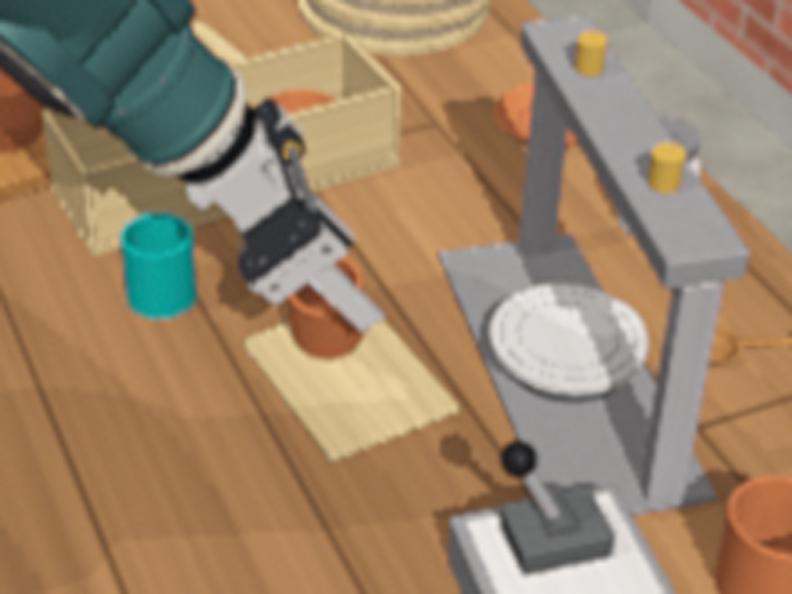

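The side view shows the tumbler still upright on the board, but the swing nudged it about 15 mm (foot now at crop (328,350)). I'll lift straight up and measure it again.

```bash
python3 - <<'E'
from h import *
np.set_printoptions(precision=3,suppress=True)
p=np.array(robot.get_state()['ee_pos'])
for d in ([0,0,.1],[0,0,.08],[.02,0,.1],[0,0,.05]):
    try: robot.move_linear(p+d,velocity=.12);print(d);break
    except robot.PlanningError as e: print(d,e)
st();print(robot.get_state()['qpos'])
t=robot.grab_frame('top');f=robot.grab_frame('side')
for n,im,box in(('top',t,(240,180,345,270)),('side',f,(215,190,330,280))):
    h=cv2.cvtColor(im,cv2.COLOR_RGB2HSV);m=cv2.inRange(h,(0,120,50),(11,255,255))
    z=np.zeros_like(m);z[box[1]:box[3],box[0]:box[2]]=m[box[1]:box[3],box[0]:box[2]]
    for q in cv2.findContours(z,cv2.RETR_EXTERNAL,cv2.CHAIN_APPROX_NONE)[0]:
        if cv2.contourArea(q)>60:print(n,cv2.boundingRect(q),cv2.contourArea(q))
im=np.hstack([cv2.resize(t[170:280,230:350],(400,367)),cv2.resize(f[190:300,210:330],(400,367))]);save('ts4',im)
E
```

```text
[0, 0, 0.1]
t 14.47 p [0.5   0.004 0.216] F [-0.3 -0.3  0.3] op 0.0943 g 0.0
[ 1.031 -0.048 -1.193  2.341  0.641  0.277  0.638]
top (276, 217, 14, 20) 178.0
side (258, 219, 22, 30) 506.0
```

View pics/ts4.png

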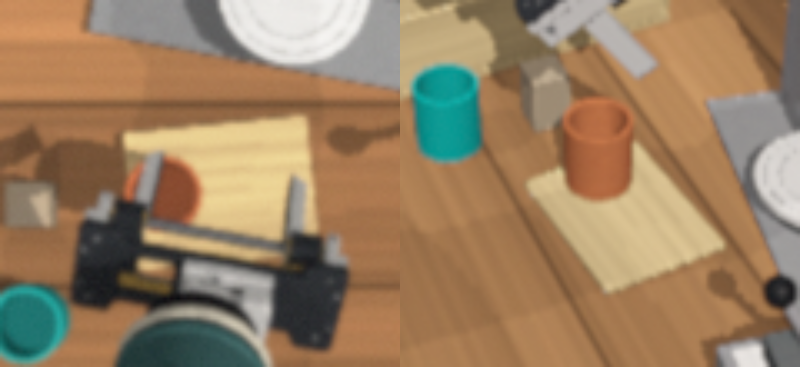

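```bash
python3 - <<'E'
from h import *
np.set_printoptions(precision=4,suppress=True)
print(onz('side',[(269,227.2)],.08),onz('top',[(279.2,226.3)],.08))
print(onz('side',[(269.3,227.2+15)],.03))
# side check on initial placement at (.5005,.004): rim crop (347,200)
print('calib',onz('side',[(347.5/3.6+179.6,199/3.6+179.6)],.08))
# mask rim column extents now
E
```

```text
[[0.4956 0.0415 0.08  ]] [[0.5019 0.0511 0.08  ]]
[[0.4921 0.0315 0.03  ]]
calib [[0.501  0.0007 0.08  ]]
```

```bash
python3 - <<'E'
from h import *
np.set_printoptions(precision=4,suppress=True)
o,_=ray('side',[(269,230)])
def dirn(p): d=(p-o)[:2];return d/np.linalg.norm(d)
a=onz('side',[(268.7,218.7)],.08)[0];b=onz('side',[(268.7,248.7)],.008)[0]
print('side far rim',a[:2]-.032*dirn(a),'near foot',b[:2]+.032*dirn(b))
c=robot.camera_info('wrist');f=robot.grab_frame('wrist');save('w5',f)
h=cv2.cvtColor(f,cv2.COLOR_RGB2HSV);m=cv2.inRange(h,(0,120,50),(11,255,255))
for q in cv2.findContours(m,cv2.RETR_EXTERNAL,cv2.CHAIN_APPROX_NONE)[0]:
    if cv2.contourArea(q)>800:
        e=cv2.boundingRect(q);print(e,onz('wrist',[(e[0]+e[2]/2,e[1]+e[3]/2)],.05,c))
E
```

```text
side far rim [0.4984 0.0501] near foot [0.5007 0.0573]
(457, 223, 84, 57) [[0.7957 0.2465 0.05  ]]
(28, 211, 80, 74) [[ 0.6817 -0.311   0.05  ]]
(298, 7, 95, 124) [[0.4959 0.0548 0.05  ]]
```

View pics/w5.png

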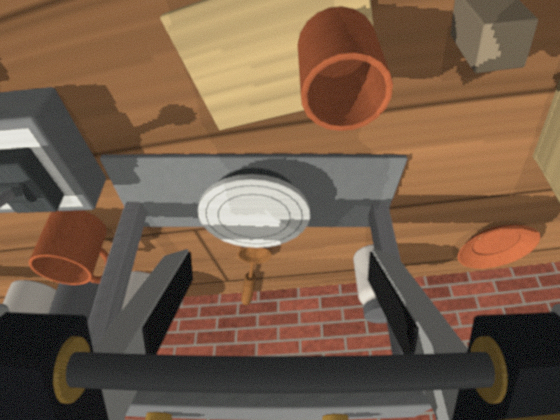

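The wrist view shows the tumbler upright near the board's left end. Its rim is centred at about (346.5,92.5), and the disc is at about (254,208).

```bash
python3 - <<'E'
from h import *
np.set_printoptions(precision=4,suppress=True)
c=robot.camera_info('wrist')
print('rim',onz('wrist',[(346.5,92.5)],.08,c),'disc',onz('wrist',[(254,208)],.04,c))
yaw=-.1855
q0=np.array(robot.get_state()['qpos'])
for deg in(36,):
  M=R(yaw,np.radians(deg));g=np.array([.4995,.050,.056])
  for d in([0,0,.16],[0,0,.1],[0,0,0]):print(robot.ik(g+d,M))
E
```

```text
rim [[0.4954 0.052  0.08  ]] disc [[ 0.6572 -0.0544  0.04  ]]
[ 0.9525 -0.0104 -1.2681  2.3252  0.8492  0.3741  0.3346]
[ 0.1784  0.1237 -0.5512  2.3948  1.3776  0.377  -0.221 ]
[ 0.5022  0.5651 -0.9563  2.4322  1.9588  0.7543 -0.6775]
```

```bash
python3 - <<'E'
from h import *
np.set_printoptions(precision=3,suppress=True)
g=np.array([.498,.052,.056])
robot.move_linear(g+[0,0,.16],velocity=.15);st()
robot.move_linear(g+[0,0,.045],velocity=.12);st()
print(robot.move_linear(g,velocity=.05,threshold=5));s=st();print(s['qpos'])
E
```

```text
t 15.08 p [0.498 0.052 0.216] F [ 0.7 -0.4 -1. ] op 0.094 g 0.0
t 16.6 p [0.498 0.052 0.101] F [ 0.1 -0.4  0.7] op 0.094 g 0.0
False
t 17.65 p [0.498 0.052 0.056] F [-0.4  0.3 -0.7] op 0.0942 g 0.0
[ 0.532  0.588 -1.     2.433  1.951  0.786 -0.661]
```

```bash
python3 - <<'E'
from h import *
np.set_printoptions(precision=3,suppress=True)
robot.gripper_to(.05);st()
p=np.array(robot.get_state()['ee_pos'])
robot.move_linear(p+[0,0,.05],velocity=.08);s=st();print(s['qpos'])
yaw=-.1855;X=np.array([np.cos(yaw),np.sin(yaw),0]);w=np.array([.6725,-.058,.088])
for q in(w-.13*X+[0,0,.02],w+[0,0,.02],w):print(robot.ik(q,s['tool_rot']))
t=robot.grab_frame('side');c=robot.camera_info('wrist');f=robot.grab_frame('wrist')
save('ws6',np.hstack([cv2.resize(f,(400,300)),cv2.resize(t[160:280,200:360],(400,300))]))
h=cv2.cvtColor(f,cv2.COLOR_RGB2HSV);m=cv2.inRange(h,(0,120,50),(11,255,255))
for q in cv2.findContours(m,cv2.RETR_EXTERNAL,cv2.CHAIN_APPROX_NONE)[0]:
    if cv2.contourArea(q)>800:e=cv2.boundingRect(q);print(e)
E
```

```text
t 18.24 p [0.498 0.052 0.056] F [-1.3 -0.2  2.8] op 0.0628 g 30.0
t 19.02 p [0.498 0.052 0.106] F [ 0.3 -0.8 -2.3] op 0.0623 g 30.0
[ 0.602  0.411 -1.061  2.417  1.744  0.65  -0.504]
[ 0.773  0.429 -0.962  2.341  1.817  0.488 -0.329]
[ 0.662  0.591 -0.832  2.051  1.633  0.492 -0.013]
[ 0.65   0.631 -0.818  2.057  1.725  0.504 -0.091]
(458, 299, 79, 33)
(8, 290, 47, 59)
(208, 166, 145, 186)
```

View pics/ws6.png

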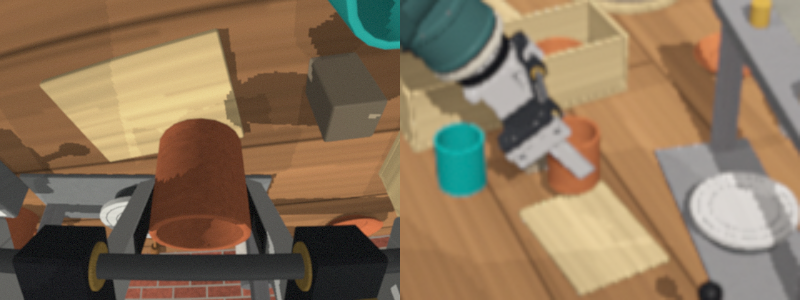

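```bash
python3 - <<'E'
from h import *
np.set_printoptions(precision=4,suppress=True)
c=robot.camera_info('wrist');s=robot.get_state();p=np.array(s['ee_pos']);yaw=-.1855;X=np.array([np.cos(yaw),np.sin(yaw)]);Y=np.array([-X[1],X[0]])
zf=p[2]-.048
a=onz('wrist',[(280.5,165.7)],zf,c)[0][:2]+.032*X-p[:2];b=onz('wrist',[(280.5,352.3)],zf+.072,c)[0][:2]-.032*X-p[:2]
print('axis offset along heading from foot, rim:',a@X,b@X,'lateral',a@Y,b@Y)
print(onz('wrist',[(280.5,352.3),(280.5,342.3)],zf+.072,c)[:,:2]@X)
R_=cv2.Rodrigues(c['rvec'])[0];print('cam',-R_.T@c['tvec']-p,'axis',R_[2])
E
```

```text
axis offset along heading from foot, rim: 0.0012110548177500127 0.0007207045824094516 lateral 0.0002525715136296716 0.00025859175232238567
[0.5123 0.4961]
cam [-0.1584  0.0295  0.0818] axis [ 0.7775 -0.1451 -0.6119]
```

The tumbler is held upright with its axis about 1 mm from the TCP. Next I move it level onto the disc and lower it gently.

```bash
python3 - <<'E'
from h import *
np.set_printoptions(precision=3,suppress=True)
yaw=-.1855;X=np.array([np.cos(yaw),np.sin(yaw),0]);w=np.array([.673,-.059,.088])-.001*X
robot.move_linear(w-.13*X+[0,0,.022],velocity=.12);st()
robot.move_linear(w+[0,0,.015],velocity=.10,threshold=10);s=st()
print(robot.move_linear(w+[0,0,-.006],velocity=.02,threshold=3));s=st();print(s['qpos'])
f=robot.grab_frame('side');g=robot.grab_frame('top')
save('p7',np.hstack([cv2.resize(f[170:290,280:400],(400,400)),cv2.resize(g[110:230,260:380],(400,400))]))
E
```

```text
t 20.08 p [ 0.544 -0.034  0.11 ] F [ 0.4 -0.1 -1.3] op 0.0625 g 30.0
t 21.53 p [ 0.672 -0.059  0.103] F [-0.1 -0.6 -1.1] op 0.0622 g 30.0
True
t 22.27 p [ 0.672 -0.059  0.088] F [-0.3 -0.6  5.4] op 0.0618 g 30.0
[ 0.665  0.639 -0.836  2.058  1.729  0.515 -0.086]
```

View pics/p7.png

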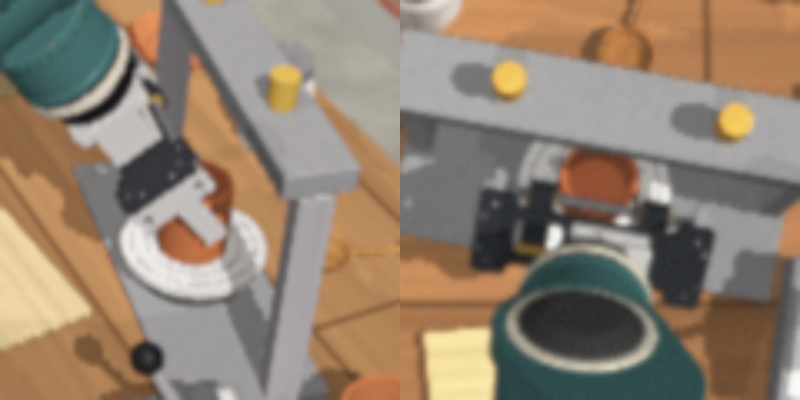

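The tumbler is standing on the disc, upright and apparently centred, with first contact at the expected height. I'll release, back out level, then check the centring and find the lever.

```bash
python3 - <<'E'
from h import *
np.set_printoptions(precision=4,suppress=True)
yaw=-.1855;X=np.array([np.cos(yaw),np.sin(yaw),0])
robot.gripper_to(.094);st()
p=np.array(robot.get_state()['ee_pos'])
robot.move_linear(p-.14*X,velocity=.12);st()
p=np.array(robot.get_state()['ee_pos'])
robot.move_linear(p+[0,0,.13],velocity=.2);s=st();print(s['qpos'])
f=robot.grab_frame('side');g=robot.grab_frame('top')
cv2.imwrite('pics/side8.png',f[:,:,::-1]);cv2.imwrite('pics/top8.png',g[:,:,::-1])
save('p8',np.hstack([cv2.resize(f[190:350,280:400],(450,600)),cv2.resize(g[130:270,300:380],(343,600))]))
h=cv2.cvtColor(f,cv2.COLOR_RGB2HSV);m=cv2.inRange(h,(0,120,50),(11,255,255));m[:,:315]=0;m[:,372:]=0;m[:190]=0;m[270:]=0
q=max(cv2.findContours(m,cv2.RETR_EXTERNAL,cv2.CHAIN_APPROX_NONE)[0],key=cv2.contourArea);x,y,w,hh=cv2.boundingRect(q);print(x,y,w,hh)
o,_=ray('side',[(300,200)]);u=x+w/2-.5
d=lambda a:(a-o)[:2]/np.linalg.norm((a-o)[:2])
a=onz('side',[(u,y-.5)],.112)[0];b=onz('side',[(u,y+hh-.5)],.04)[0];print('tumbler side',a[:2]-.032*d(a),b[:2]+.032*d(b))
E
```

```text
t 23.04 p [ 0.6715 -0.0589  0.0877] F [-0.6  0.2 -1.2] op 0.0941 g 0.0
t 24.36 p [ 0.5344 -0.0332  0.0878] F [-0.4  0.5  0.8] op 0.0939 g 0.0
t 25.76 p [ 0.5344 -0.0332  0.2177] F [-1.   1.3 -0.3] op 0.0943 g 0.0
[ 1.0656  0.0869 -1.1727  2.2759  0.839   0.3173  0.566 ]
328 218 22 31
tumbler side [ 0.6687 -0.0602] [ 0.6824 -0.0589]
```

View pics/p8.png

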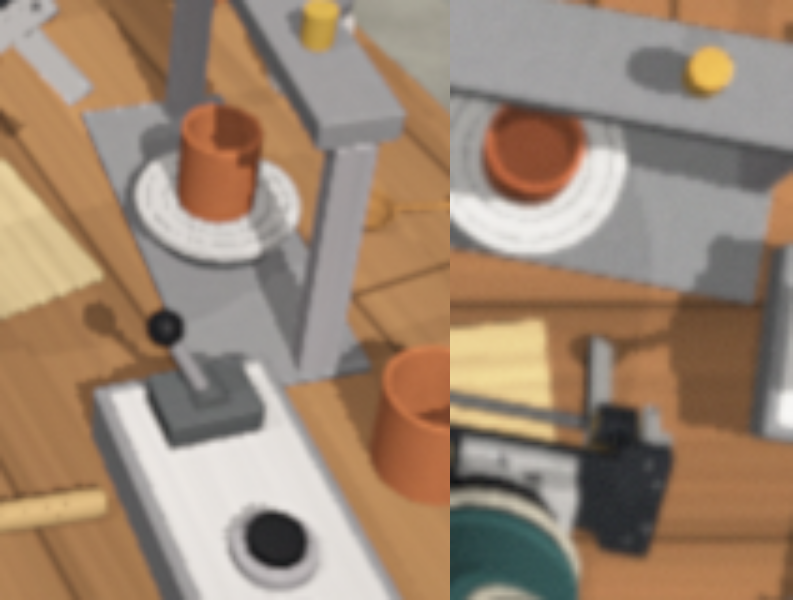

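```bash
python3 - <<'E'
from h import *
from scipy.optimize import least_squares
np.set_printoptions(precision=4,suppress=True)
g=cv2.imread('pics/top8.png');k=4;G=cv2.resize(g[125:205,280:360],None,fx=k,fy=k,interpolation=cv2.INTER_CUBIC)
hs=cv2.cvtColor(G,cv2.COLOR_BGR2HSV);px=lambda q:(np.asarray(q,float)+.5)/k-.5+[280,125]
m=cv2.inRange(hs,(0,120,50),(12,255,255));q=max(cv2.findContours(m,cv2.RETR_EXTERNAL,cv2.CHAIN_APPROX_NONE)[0],key=cv2.contourArea);x,y,w,h=cv2.boundingRect(q)
print('tumbler y',onz('top',px([(x+w/2-.5,y+h/2)]),.112),'width',np.diff(onz('top',px([(x,y+h/2),(x+w-1,y+h/2)]),.112)[:,1]))
b=onz('top',px([(x+w/2,y+h-1)]),.04)[0];print('x from near foot',b[0]+.032)
m=cv2.inRange(hs,(0,0,150),(180,60,255));q=max(cv2.findContours(m,cv2.RETR_EXTERNAL,cv2.CHAIN_APPROX_NONE)[0],key=cv2.contourArea).reshape(-1,2)
wd=onz('top',px(q),.04)[:,:2];r=np.hypot(*(wd-[.6735,-.059]).T);X=np.array([.983,-.184]);wd=wd[(r>.055)&(r<.075)&((wd-[.6735,-.059])@X<.0)]
for rr in(None,.065):
    f=least_squares(lambda p:np.hypot(*(wd-p[:2]).T)-(rr or p[2]),[.67,-.06,.065],loss='soft_l1',f_scale=.001);print('disc',f.x,len(wd),np.sqrt(np.mean(f.fun**2)))
s=cv2.imread('pics/side8.png');S=cv2.resize(s[260:300,300:345],None,fx=k,fy=k,interpolation=cv2.INTER_CUBIC)
m=cv2.inRange(cv2.cvtColor(S,cv2.COLOR_BGR2GRAY),0,45)
for q in cv2.findContours(m,cv2.RETR_EXTERNAL,cv2.CHAIN_APPROX_NONE)[0]:
    if cv2.contourArea(q)>300:
        c,rad=cv2.minEnclosingCircle(q);u=(np.array(c)+.5)/k-.5+[300,260];print('knob side',u,rad/k,onz('side',[u],.138),onz('side',[u],.146))
t=cv2.imread('pics/top0.png');T=cv2.resize(t[205:235,385:412],None,fx=k,fy=k,interpolation=cv2.INTER_CUBIC)
m=cv2.inRange(cv2.cvtColor(T,cv2.COLOR_BGR2GRAY),0,38)
for q in cv2.findContours(m,cv2.RETR_EXTERNAL,cv2.CHAIN_APPROX_NONE)[0]:
    if cv2.contourArea(q)>300:
        c,rad=cv2.minEnclosingCircle(q);u=(np.array(c)+.5)/k-.5+[385,205];print('knob top',u,rad/k,onz('top',[u],.138),onz('top',[u],.146))
E
```

```text
tumbler y [[ 0.6638 -0.0565  0.112 ]] width [-0.0616]
x from near foot 0.6772523107322248
disc [ 0.67  -0.06   0.065] 0 nan
disc [ 0.67  -0.06   0.065] 0 nan
knob side [323.4624 277.0954] 4.434747695922852 [[ 0.5158 -0.2537  0.138 ]] [[ 0.5115 -0.2604  0.146 ]]
knob top [397.1191 221.2779] 3.6089248657226562 [[ 0.5133 -0.2571  0.138 ]] [[ 0.513 -0.255  0.146]]
  return _methods._mean(a, axis=axis, dtype=dtype,
  ret = ret.dtype.type(ret / rcount)
```

I've now viewed 12 pictures, which is over the limit of 10, so from here I'll use numbers only. Next I move over the control box and measure its features with masks from the wrist camera.

```bash
python3 - <<'E'
from h import *
from scipy.optimize import least_squares
np.set_printoptions(precision=4,suppress=True)
s=cv2.imread('pics/side0.png');m=cv2.inRange(cv2.cvtColor(s,cv2.COLOR_BGR2HSV),(0,0,150),(180,60,255));m[:,:300]=0;m[:,375:]=0;m[:215]=0;m[270:]=0
q=max(cv2.findContours(m,cv2.RETR_EXTERNAL,cv2.CHAIN_APPROX_NONE)[0],key=cv2.contourArea).reshape(-1,2)
w=onz('side',q,.04)[:,:2];v=np.array([.56,.83]);c0=np.array([.673,-.058]);w=w[((w-c0)@v>-.005)&(np.hypot(*(w-c0).T)>.05)]
f=least_squares(lambda p:np.hypot(*(w-p).T)-.065,[.67,-.06],loss='soft_l1',f_scale=.001);print('disc side far',f.x,len(w))
by=-.1327
p=[.50,-.30,.33];M=best(p,R(by-np.pi/2));print(robot.ik(p,M))
robot.move_ptp(p,M);st()
c=robot.camera_info('wrist');f=robot.grab_frame('wrist');np.save('w9.npy',f);import pickle;pickle.dump(c,open('w9.pkl','wb'))
cv2.imwrite('pics/w9.png',f[:,:,::-1])
h=cv2.cvtColor(f,cv2.COLOR_RGB2HSV);wm=cv2.inRange(h,(0,0,140),(180,40,255))
for q in cv2.findContours(wm,cv2.RETR_EXTERNAL,cv2.CHAIN_APPROX_NONE)[0]:
    if cv2.contourArea(q)>2500:
        pts=onz('wrist',q.reshape(-1,2),.05,c)[:,:2];r=cv2.minAreaRect((pts*1000).astype(np.float32));print('white',cv2.boundingRect(q),r)
dm=cv2.inRange(cv2.cvtColor(f,cv2.COLOR_RGB2GRAY),0,45)
for q in cv2.findContours(dm,cv2.RETR_LIST,cv2.CHAIN_APPROX_NONE)[0]:
    if 100<cv2.contourArea(q)<8000:
        (u,vv),rad=cv2.minEnclosingCircle(q);print('dark',np.round([u,vv,rad,cv2.contourArea(q)],1),onz('wrist',[(u,vv)],.068,c)[0][:2],onz('wrist',[(u,vv)],.140,c)[0][:2])
E
```

```text
disc side far [ 0.6684 -0.0499] 93
[ 1.2524  0.4279 -1.0342  1.5606  0.3728  1.3665  0.0487]
t 26.98 p [ 0.5003 -0.2987  0.3295] F [0.4 0.2 0.2] op 0.0938 g 0.0
white (262, 107, 102, 200) ((532.3037109375, -353.93780517578125), (259.3978271484375, 124.49054718017578), 82.30699920654297)
white (479, 0, 81, 93) ((800.8385620117188, -178.7619171142578), (106.33453369140625, 97.86045837402344), 81.97345733642578)
dark [  60.8  368.    79.3 7767.5] [ 0.1476 -0.534 ] [ 0.2095 -0.4799]
dark [ 169.9  308.2   58.4 1884. ] [ 0.3341 -0.4525] [ 0.3642 -0.4123]
dark [312.4 239.4  15.  655. ] [ 0.5294 -0.38  ] [ 0.5262 -0.3522]
dark [287.3 148.6  12.9 473. ] [ 0.5125 -0.2668] [ 0.5122 -0.2583]
```

The knob and box measurements from the three cameras agree: hinge (0.545, −0.261), start button (0.530, −0.380). Next I centre the knob over the hinge by closing the fingers around it along box x.

```bash
cat >> h.py <<'E'
by=-.1335;U=np.array([np.cos(by),np.sin(by),0]);V=np.array([-U[1],U[0],0])
HI=np.array([.545,-.261,0]);ST=np.array([.530,-.380,0])
def knob(n):
    f=robot.grab_frame(n);c=robot.camera_info(n);H=HI+[0,0,.15]
    R_=cv2.Rodrigues(np.array(c['rvec'],float))[0]
    K=np.array([[c['fx'],0,c['cx']],[0,c['fy'],c['cy']],[0,0,1]])
    u=cv2.projectPoints(H[None],c['rvec'],c['tvec'],K,np.array(c['dist']))[0].ravel();a,b=np.round(u).astype(int);k=4;r=22 if n!='wrist' else 45
    T=cv2.resize(f[max(b-r,0):b+r,max(a-r,0):a+r],None,fx=k,fy=k,interpolation=cv2.INTER_CUBIC)
    m=cv2.inRange(cv2.cvtColor(T,cv2.COLOR_RGB2GRAY),0,42)
    for q in cv2.findContours(m,cv2.RETR_EXTERNAL,cv2.CHAIN_APPROX_NONE)[0]:
        if cv2.contourArea(q)>300:
            cc,rad=cv2.minEnclosingCircle(q);v=(np.array(cc)+.5)/k-.5+[max(a-r,0),max(b-r,0)]
            P=onz(n,[v],.15,c)[0];print('knob',n,np.round(v,1),round(rad/k,1),'box dx,dy',np.round([(P-HI)@U,(P-HI)@V],4))
E
python3 - <<'E'
from h import *
b=HI-.004*V
robot.move_linear(b-.02*U+[0,0,.25],velocity=.15);st()
print(robot.move_linear(b-.02*U+[0,0,.151],velocity=.1,threshold=6));st()
print(robot.move_linear(b+[0,0,.151],velocity=.05,threshold=8));st()
robot.gripper_to(.026);s=st()
robot.gripper_to(.07);st()
robot.move_linear(b+[0,0,.26],velocity=.12);st()
robot.move_linear(ST-.05*U-.05*V+[0,0,.26],velocity=.15);st()
for n in('top','side','wrist'):knob(n)
E
```

```text
t 27.79 p [ 0.5248 -0.2626  0.2506] F [ 0.4 -0.1  0.5] op 0.0942 g 0.0
False
t 28.93 p [ 0.525  -0.2624  0.1516] F [-0.7  0.8  0.4] op 0.094 g 0.0
False
t 29.48 p [ 0.5446 -0.2648  0.1509] F [ 0.1  0.7 -0.5] op 0.0939 g 0.0
t 30.61 p [ 0.5445 -0.265   0.151 ] F [-1.7  0.6  1.2] op 0.026 g 0.4
t 31.43 p [ 0.5445 -0.265   0.151 ] F [0.4 0.9 0.2] op 0.07 g 0.0
t 32.49 p [ 0.5441 -0.2649  0.2592] F [-0.1  0.7 -0.6] op 0.0699 g 0.0
t 33.79 p [ 0.4744 -0.4219  0.2601] F [-0.1 -0.1  0.1] op 0.0701 g 0.0
knob top [399.2 208.9] 4.2 box dx,dy [-0.0005  0.001 ]
```

The lever knob is now upright, within 0.5 mm of directly over the hinge. Now the start button.

```bash
python3 - <<'E'
from h import *
robot.gripper_to(0.0)
robot.move_linear(ST+[0,0,.16],velocity=.15);st()
robot.move_linear(ST+[0,0,.095],velocity=.1,threshold=8);st()
print(robot.move_linear(ST+[0,0,.0785],velocity=.02,threshold=14));st()
robot.pause(.3);st()
E
```

```text
t 36.02 p [ 0.53   -0.3806  0.1607] F [0.2 0.  0.5] op 0.0007 g 0.0
t 36.83 p [ 0.5303 -0.38    0.0954] F [ 0.4 -0.3 -0.3] op 0.0003 g 0.0
True
t 37.4 p [ 0.5303 -0.3803  0.0852] F [-4.8  0.3 12.9] op 0.0007 g 6.4
t 37.7 p [ 0.5303 -0.3802  0.0852] F [-4.6  0.4 13.4] op 0.0007 g 7.0
```

Contact came earlier than the nominal height, so I'll step upward and read the spring force to see how far the button actually travelled.

```bash
python3 - <<'E'
from h import *
for z in(.0865,.088,.0895,.091,.093):
    robot.move_linear(ST+[0,0,z],velocity=.03);st()
E
```

```text
t 37.95 p [ 0.5302 -0.3802  0.0867] F [-0.1 -0.4  5.3] op 0.0002 g 2.4
t 38.2 p [ 0.5302 -0.3801  0.0881] F [ 1.6 -2.4  3.5] op 0.0008 g 1.9
t 38.45 p [ 0.5301 -0.3801  0.0895] F [ 1.8 -1.8  2.9] op 0.0006 g 1.4
t 38.7 p [ 0.5299 -0.3799  0.091 ] F [-0.  -0.4  2. ] op 0.0007 g 1.0
t 38.95 p [ 0.5298 -0.3798  0.0929] F [-0.8 -1.2  0.8] op 0.0002 g 0.0
```

The force rose like a spring from about 2 to 6 N between z = 0.091 and 0.086, then hit a hard stop. So the button was pressed fully down and has come back up. I'll retreat, do a last numeric check and hand in.

```bash
python3 - <<'E'
from h import *
robot.move_linear(ST+[0,0,.22],velocity=.15)
robot.move_linear(ST-.13*U-.1*V+[0,0,.27],velocity=.2);st()
for n in('top','side'):knob(n)
a=cv2.imread('pics/top8.png');b=robot.grab_frame('top')[:,:,::-1]
def red(im):
    m=cv2.inRange(cv2.cvtColor(np.ascontiguousarray(im),cv2.COLOR_BGR2HSV),(0,120,50),(12,255,255))
    return [tuple(np.round(cv2.mean(np.dstack(np.meshgrid(range(560),range(420))).astype(np.float32),mask=cv2.bitwise_and(m,z))[:2],1)) for z in Z]
Z=[]
for u0,v0,u1,v1 in((290,140,350,200),(395,130,430,175),(165,180,205,215)):
    z=np.zeros((420,560),np.uint8);z[v0:v1,u0:u1]=255;Z.append(z)
print('tumbler,mug,bowl before/now',red(a),red(b),red(cv2.imread('pics/top0.png')))
E
```

```text
t 40.96 p [ 0.3887 -0.4609  0.2697] F [ 0.7  0.  -0.5] op 0.0004 g 0.0
knob top [399.4 209. ] 4.2 box dx,dy [-0.0004  0.0004]
knob side [332.2 260. ] 18.7 box dx,dy [0.0072 0.0425]
tumbler,mug,bowl before/now [(np.float64(318.7), np.float64(165.3)), (np.float64(410.2), np.float64(156.2)), (np.float64(183.7), np.float64(196.2))] [(np.float64(318.8), np.float64(165.9)), (np.float64(410.1), np.float64(156.4)), (np.float64(183.8), np.float64(196.4))] [(np.float64(315.7), np.float64(195.3)), (np.float64(410.2), np.float64(156.4)), (np.float64(183.8), np.float64(196.4))]
```

```bash
python3 -c "
from rig import robot
print(robot.sign_off())"
```

```text
the job is handed in; nothing more can be done
None
```

Job handed in at about 41 s: the tumbler stands upright on the turntable, estimated within about 5 mm of centre; the lever is straight up and the start button was pressed fully and released. Two slips: the hand pushed the tumbler about 5 cm across the board before the regrasp (it stayed upright), and I viewed 12 pictures instead of at most 10.

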